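Light-sensor test at half shutter

ROBOT

A 6-joint arm with a two-finger parallel gripper is mounted at the origin on the work surface. World frame = base frame: x ahead of the robot, y to its left, z up, the work surface at z = 0. Lengths are in m, angles in rad, forces in N, time in s.
With the tool pointing down it reaches from about 0.275 to 0.875 m from the base axis. Payload 12.5 kg.
Tool frame: the origin (TCP) lies at the very end of the fingers, on their centre line; the grasp point (between the pads) lies 19 mm behind it; x points along the fingers, y is the direction in which the jaws open and shut, and the axes are right-handed (so a half turn about x gives the same grasp; the last joint's range is limited). The gripper opens to 85 mm and grips with 20 to 120 N. Pads are 22 mm wide; open, the fingers measure 114 mm over their backs; the gripper's body (76 mm by 85 mm) begins 54 mm behind the grasp point. The pads swing forward as they close: fully open they stand 13 mm farther back than shut.
Start: joints at [1.103, 0.351, 1.652, -0, 1.139, -0.085], TCP at [0.205, 0.51, 0.231] pointing down, gripper open.
Joint ranges: [-2.75, 2.75], [-0.79, 2.1], [0.01, 2.65], [-1.57, 4.71], [0.07, 3.14], [-2.87, 2.87]. Speed limits (rad/s): [2.22, 2.22, 2.79, 3.14, 3.14, 3.14].

INTERFACE

Orientations are given as [roll, pitch, yaw] about the fixed x, y, z axes, in that order (R = Rz(yaw) Ry(pitch) Rx(roll)).
In Python, from cell import * gives the robot as it stands. The module is installed in compiled form; this text tells all that it offers.
- The arm moves only by the tool drive_tool, never from a script. Its argument "rows" is a list of rows, each a list of 5 numbers: the finger opening in cm, from 0 to 8.54, then the shift along the tool's x, y, z in cm, then the turn about the tool's x in degrees. A call has 1 to 20 rows; each row is the pose to reach, as a shift and turn from the pose commanded when the call began, along the tool's axes at that moment; what a row does not reach only later rows make up. A row lasts 1/10 s, in which the tool goes at most 50 mm and 8.59 degrees, less where a joint would pass 70% of its speed; a pose out of reach is approached as far as the arm can. A call with a gripper value outside its range is refused whole. The fingers move at their own pace and stop on an object; "newtons" is the grip in N (left out, the last holds). Time passes only in rows, so rows that repeat a pose let the fingers close. It gives the time, the measured TCP pose, the force and the opening at its end, in the units of the state.
- read_state(): the state, without advancing time (a new reading comes with each control period).
- capture(name): name is "side" or "top"; returns a dict with "color" (384x512x3 uint8, blue, green, red), "depth" (384x512 float32, m along the optical axis (not along the pixel's ray), 0 where there is no reading), "K" (3x3 intrinsics, pixels), "R" (3x3) and "t" (3): a world point X has camera coordinates R X + t. Camera axes: x right, y down, z forward; pixel columns grow to the right and rows downward; lengths in m; the calibration is good to about 2 mm. A picture is of the moment at which its call begins.
- finish_job(): hands the job in, once; it reports no verdict.
Trained networks look in a picture, given as the dict that the camera call returned (one of the last four; its "shot" number tells which), for a name from the list of things; names that differ only in an ending like _2 or _b are one class to them, and where a whole thing is asked for, a point or a joint stands for the part that bears it (a point fixed in the world has none). Each returns a list of dicts, best first, with "conf" (0 to 1); they miss things now and then, are a little off and sometimes report something else, mostly with a low value. They report only what shows in the picture. A call takes as long as a camera call.
- boxes_of(picture, query): "uv" ([column, row] in pixels, amid what is visible of it).
- outline_of(picture, query): "pixels" (384x512 bool, what is visible of it) and "uv" ([column, row] in pixels, amid what is visible of it).
- mark_of(picture, query): "uv" ([column, row] in pixels: a listed point, or the origin of a listed thing).
The state is a dict: "clock": time; "joints": joint angles; "qvel": joint speeds; "joint_efforts": joint torques, N m; "tcp_pos": TCP position; "tcp_rot": TCP orientation; "contact_force": force on the tool from outside, world axes, zero at the start; "ft_torque": the same for the moment, N m; "grip_width": finger opening in m.
Only numpy, scipy, OpenCV 4.12 (cv2) and the standard library are available. Lean on these libraries where they do the work, as an engineer would, in place of code of your own. Each camera call takes 0.05 s, during which the arm holds its last target. There are 200 camera calls.

TASK

Set the upright light-sensor block on the narrow raised bar of the lamp jig, centred, upright and square with its lens facing the lamp window; set it down rather than dropping it, and let go. Then push the shutter's upright handle against its spring to half travel, the long middle mark, and hold it there: the job finishes while the gripper is still holding the shutter half open. Leave the other things on the bench where they are.

Things in the scene. Friction and masses are not known exactly. Their poses are not given: they have to be found in the camera images.
- sensor: Light-sensor block, loose, upright on the bench: plain grey block 40 (x) x 26 (y) x 56 (z) mm, 100 to 200 g, with a circuit board and a round black lens tube (18 mm dia, 9 mm long) on its +y face. Origin at the centre of its underside, z up. Starting yaw within 0.8 rad of zero. It may stand in any of three spots, the spool and the knob box taking the other two.
- lens (a point): Front of the sensor's lens, 22 mm to +y and 28 mm up from the sensor's origin.
- jig: Lamp jig, fixed, turned up to 0.3 rad: base plate 190 x 250 x 6 mm with a low post carrying a narrow bar, and a grey lamp housing on its +y side (x -60 to 100, y 85 to 190 mm, 110 mm high). Origin on the bench (z = 0) below the bar's middle; x along the bar and the shutter's travel, y from the bar to the lamp window, z up.
- rest (a point): Middle of the top of the narrow bar, 50 mm above the bench; axes as the jig's. The bar's flat top is 50 mm along x and only 22 mm along y, so the sensor block overhangs it by 2 mm front and back; the sensor belongs with its origin here and its x and y axes along these.
- window (a point): Middle of the white lamp window (50 wide x 36 high mm), 85 mm to +y of the bar's middle and 78 mm above the bench; it looks along jig -y at the bar.
- handle (a point): Black upright shutter handle, 14 (x) x 18 (y) x 52 (z) mm, axes as the jig's. This point is the centre of its underside: 114 mm above the bench, at jig y = 79.5 mm and jig x = the joint value. Its top is at 166 mm; above the housing's top (110 mm) nothing is near it: pinch it from above or push it. Marks on the housing's top edge beside it: jig x = 0 (shut), 30 (half, the long one), 60 mm (open).
- shutter (a joint): Steel shutter blade in front of the lamp window, sliding with its handle along jig +x: 0 = shut (start), 0.030 m = half travel, 0.060 m = fully open, stop at each end. A spring pulls it shut: about 2.4 N when shut, 6 N at half, 9.6 N fully open (120 N/m), plus 0.3 N of friction; it snaps shut when let go.
- spool: Bystander: white and silver solder spool, 60 mm diameter, 48 mm high, standing on end; origin at the centre of its underside.
- trimmer: Bystander: flat black box 56 x 46 x 30 mm with a 26 mm aluminium knob 16 mm high on top; origin at the centre of its underside.
- board: Bystander: bare circuit board lying flat, 60 x 80 mm, 14 mm high with its parts; origin at the centre of its underside.

How it is judged:
On the way, in this order (a step that is already met when the one before it is completed fails the run):
1. the sensor block stands on the narrow bar, centred and square, lens to the window, let go (x of sensor in the frame of rest between -0.008 and 0.008 m and y of sensor in the frame of rest between -0.007 and 0.007 m and z of sensor in the frame of rest between -0.003 and 0.003 m and angle between sensor's own z axis and vertical below 0.06 rad and angle between the x axis of sensor and the x axis of jig, either way round below 0.15 rad and y of lens in the frame of rest above 0.006 m and contact force between sensor and the fingers below 0.05 N and contact force between sensor and the arm below 0.05 N and contact force between sensor and jig above 0.3 N and linear speed of sensor below 0.02 m/s), for 0.3 s.
2. the shutter is held at half travel by its handle (value of joint shutter between 0.025 and 0.035 m and velocity of joint shutter between -0.01 and 0.01 m/s and contact force between any of the fingers, the arm and shutter above 1 N), for 0.3 s.
At the end, for the whole second after the job is handed in: Robot still pressing or gripping the handle (over 1 N), shutter still at 25 to 35 mm of its 60 mm; sensor block untouched on the bar, within 8 mm of the middle lengthways and 7 mm across, upright, square within 0.15 rad, lens to the window (all of step 1 and all of step 2); the arm keeps its last pose, push and grip.
It fails at once if the solder spool is moved more than 20 mm (distance of spool from where it was at the start of the episode above 0.02 m).
It fails at once if the knob box is moved more than 20 mm (distance of trimmer from where it was at the start of the episode above 0.02 m).
It fails at once if the spare circuit board is moved more than 20 mm (distance of board from where it was at the start of the episode above 0.02 m).
It fails at once if the sensor block is dropped (moves faster than 0.4 m/s while the robot is not holding it) (linear speed of sensor above 0.4 m/s and contact force between sensor and the fingers below 0.05 N and contact force between sensor and the arm below 0.05 N).
It also fails if it takes over 43 s, if anything falls off the work surface, if the arm or the gripper's body presses on something with over 40 N, if the wrist force passes 120 N, or if a joint passes its speed limit or range.

## Working session

There is one attempt and no reset: what is moved stays moved. The work goes in short steps, Python scripts to look and compute and a tool call to move; the robot and the scene stay as the last step left them, time stands still between calls to the robot, and variables do not carry over. Pictures are saved under pics/ and viewed, about 8 in all and at most 12, crops included, and the job is handed in when it is done.

Besides the shell and the picture viewer there is one more tool, called after "Call:" by a JSON object that holds its "name" and its "arguments". drive_tool: Moves the arm, as the interface text tells. Its arguments: {"type":"object","properties":{"rows":{"type":"array","items":{"type":"array","items":{"type":"number"}}},"newtons":{"type":"number"}},"required":["rows"]}

```bash
mkdir -p pics; python3 - <<'E'
from cell import *
import cv2,numpy as np
s=read_state();print({k:np.round(v,3).tolist() for k,v in s.items()})
for n in("top","side"):
    p=capture(n);cv2.imwrite(f"pics/{n}0.png",p["color"]);np.savez(f"{n}0.npz",**{k:v for k,v in p.items()})
    print(n,p["K"].tolist(),p["R"].round(4).tolist(),p["t"].round(4).tolist())
    for q in("sensor","lens","jig","rest","window","handle","spool","trimmer","board"):
        r=mark_of(p,q)[:2]
        for d in r:
            u,v=map(int,np.round(d["uv"]));z=float(np.median(p["depth"][max(v-1,0):v+2,max(u-1,0):u+2]))
            X=p["R"].T@(z*np.linalg.inv(p["K"])@[u,v,1]-p["t"])
            print(q,round(d["conf"],2),(u,v),X.round(4))
E
```

```text
{'clock': 0.0, 'joints': [1.103, 0.351, 1.652, 0.0, 1.139, -0.085], 'qvel': [0.002, -0.0, 0.002, -0.0, -0.001, -0.001], 'joint_efforts': [0.001, -50.61, -29.141, -0.0, 0.005, -0.0], 'tcp_pos': [0.205, 0.51, 0.231], 'tcp_rot': [-1.665, 1.57, -2.048], 'contact_force': [0.286, 0.133, -0.071], 'ft_torque': [-0.029, 0.006, -0.01], 'grip_width': 0.085}
top [[475.3434379911518, 0.0, 263.4967217204943], [0.0, 475.3434379911518, 195.87154450301492], [0.0, 0.0, 1.0]] [[0.0016, -1.0, 0.0068], [-0.996, -0.0022, -0.0898], [0.0898, -0.0066, -0.9959]] [0.0038, 0.6416, 1.1123]
sensor 0.56 (339, 180) [ 0.6769 -0.1722  0.0571]
sensor 0.5 (302, 258) [ 0.4944 -0.085   0.0476]
lens 0.87 (332, 179) [ 0.6817 -0.1588  0.0375]
jig 0.82 (220, 242) [0.5314 0.1065 0.0505]
rest 0.79 (223, 243) [0.5291 0.0994 0.0507]
window 0.71 (183, 238) [0.5404 0.1747 0.1629]
window 0.44 (340, 181) [ 0.6745 -0.1745  0.0574]
handle 0.41 (220, 242) [0.5314 0.1065 0.0505]
spool 0.87 (301, 256) [ 0.4991 -0.0827  0.0479]
trimmer 0.57 (370, 260) [ 0.4899 -0.2446  0.0447]
board 0.66 (279, 134) [ 0.7974 -0.0333  0.0073]
side [[364.95046342517907, 0.0, 255.49224172340772], [0.0, 364.95046342517907, 187.98267601383807], [0.0, 0.0, 1.0]] [[-0.879, -0.4762, 0.0245], [-0.2712, 0.457, -0.8471], [0.3922, -0.7513, -0.5308]] [0.575, 0.2641, 0.648]
sensor 0.7 (280, 189) [ 0.6645 -0.1635  0.0075]
lens 0.41 (327, 228) [ 0.4908 -0.0612  0.0075]
jig 0.77 (285, 270) [0.4836 0.2156 0.1095]
rest 0.69 (284, 246) [0.5356 0.0971 0.0505]
window 0.66 (263, 264) [0.5227 0.2213 0.1093]
handle 0.73 (266, 249) [0.5319 0.1924 0.1171]
handle 0.33 (289, 246) [0.5464 0.0384 0.0013]
spool 0.69 (331, 227) [ 0.482  -0.0626  0.013 ]
spool 0.51 (267, 263) [0.5174 0.2165 0.1101]
trimmer 0.66 (351, 194) [ 0.4796 -0.223   0.0186]
board 0.74 (211, 200) [ 0.7978 -0.0167  0.0098]
```

```bash
python3 - <<'E'
import cv2,numpy as np
a=cv2.imread("pics/top0.png")[80:320,130:430];b=cv2.imread("pics/side0.png")[130:350,180:400]
cv2.imwrite("pics/a.png",np.hstack([cv2.resize(a,(500,400),interpolation=2),cv2.resize(b,(300,300),interpolation=2) if 0 else np.vstack([cv2.resize(b,(300,300)),np.zeros((100,300,3),np.uint8)])]))
def rect(n,zlo,zhi,x0,x1,y0,y1):
    p=np.load(n+"0.npz");z=p["depth"];v,u=np.mgrid[:384,:512]
    c=np.stack([u,v,np.ones_like(u)],-1)@np.linalg.inv(p["K"]).T*z[...,None]
    X=(c-p["t"])@p["R"]
    m=(z>0)&(X[...,2]>zlo)&(X[...,2]<zhi)&(X[...,0]>x0)&(X[...,0]<x1)&(X[...,1]>y0)&(X[...,1]<y1)
    P=X[m];r=cv2.minAreaRect(P[:,:2].astype(np.float32)*1000);print(n,len(P),"medz",np.median(P[:,2]).round(4),"mean",P.mean(0).round(4),r)
for n in("top","side"):
    rect(n,.05,.065,.62,.75,-.23,-.10)      # sensor top
    rect(n,.044,.056,.45,.62,.05,.16)   # bar top
    rect(n,.104,.114,.35,.72,.12,.4) # housing top
    rect(n,.13,.175,.40,.70,.1,.3) # handle
E
```

```text
top 196 medz 0.056 mean [ 0.6805 -0.1775  0.056 ] ((680.802490234375, -177.84689331054688), (26.952373504638672, 40.56345748901367), 83.34239959716797)
top 211 medz 0.0502 mean [0.5328 0.1043 0.0502] ((532.6898193359375, 104.79991149902344), (22.486047744750977, 49.90285110473633), 85.98562622070312)
top 3456 medz 0.1101 mean [0.5619 0.2371 0.11  ] ((561.947021484375, 236.94540405273438), (112.43865203857422, 159.96641540527344), 85.80210876464844)
top 75 medz 0.1652 mean [0.5381 0.1814 0.1614] ((538.3137817382812, 182.81971740722656), (16.55006217956543, 12.803651809692383), 89.19900512695312)
side 95 medz 0.0559 mean [ 0.6765 -0.1753  0.0553] ((676.8179321289062, -177.6818389892578), (29.239715576171875, 39.505775451660156), 76.25769805908203)
side 224 medz 0.0498 mean [0.5284 0.1067 0.0493] ((529.0224609375, 104.52172088623047), (23.664264678955078, 49.8623046875), 85.99653625488281)
side 4393 medz 0.1099 mean [0.5533 0.244  0.1097] ((558.712158203125, 236.43080139160156), (115.08244323730469, 160.5118865966797), 86.29312896728516)
side 224 medz 0.1528 mean [0.5333 0.1881 0.1516] ((535.1210327148438, 184.56455993652344), (18.729976654052734, 14.578361511230469), 87.42603302001953)
```

View pics/a.png

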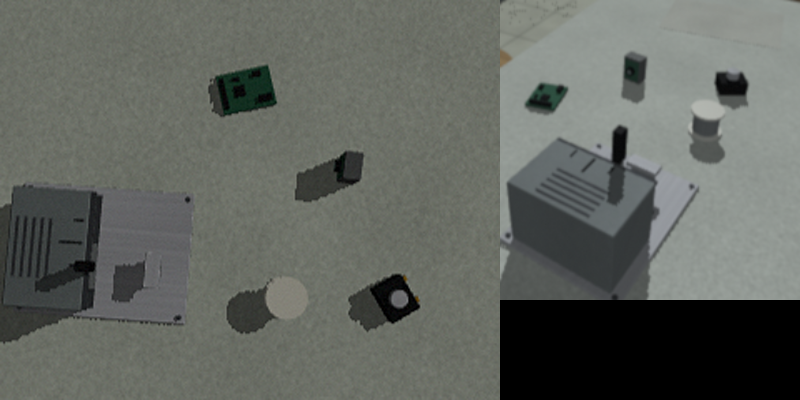

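```bash
cat > h.py <<'E'
from cell import *
import numpy as np,sys
from scipy.spatial.transform import Rotation as Ro
def plan(target,yaw):
    """shift (cm) in tool axes and turn (deg) so the tool points down with its y along world yaw (deg, mod 180)"""
    s=read_state();R=Ro.from_euler("xyz",s["tcp_rot"]).as_matrix();a=np.degrees(np.arctan2(R[1,1],R[0,1]))
    d=(yaw-a+90)%180-90
    print("t",s["clock"],"tcp",np.round(s["tcp_pos"],4),"yaw y",round(a,2),"R",R.round(3).tolist(),"w",round(s["grip_width"],4),"F",np.round(s["contact_force"],2),"j6",round(s["joints"][5],3))
    print("shift cm",(R.T@(np.array(target)-s["tcp_pos"])*100).round(2),"turn about tool x (deg)",round(-d,2))
E
python3 -c "
from h import *
plan([.6788,-.1778,.12],-6.7)"
```

```text
t 1.0 tcp [0.2054 0.5102 0.2313] yaw y 68.07 R [[0.0, 0.374, 0.928], [-0.0, 0.928, -0.374], [-1.0, -0.0, 0.0]] w 0.0853 F [-0.43  0.24  0.21] j6 -0.085
shift cm [ 11.13 -46.14  69.61] turn about tool x (deg) 74.77
```

Call:
{"name": "drive_tool", "arguments": {"rows": [[8.5,0,-46.14,69.61,74.8],[8.5,0,-46.14,69.61,74.8],[8.5,0,-46.14,69.61,74.8],[8.5,0,-46.14,69.61,74.8],[8.5,0,-46.14,69.61,74.8],[8.5,0,-46.14,69.61,74.8],[8.5,0,-46.14,69.61,74.8],[8.5,0,-46.14,69.61,74.8],[8.5,0,-46.14,69.61,74.8],[8.5,0,-46.14,69.61,74.8],[8.5,0,-46.14,69.61,74.8],[8.5,0,-46.14,69.61,74.8],[8.5,0,-46.14,69.61,74.8],[8.5,0,-46.14,69.61,74.8],[8.5,0,-46.14,69.61,74.8],[8.5,0,-46.14,69.61,74.8],[8.5,0,-46.14,69.61,74.8],[8.5,0,-46.14,69.61,74.8],[8.5,0,-46.14,69.61,74.8],[8.5,0,-46.14,69.61,74.8]]}}

```text
clock: 3.0
tcp_pos: [0.6784, -0.1769, 0.2313]
tcp_rot: [-2.127, 1.57, 2.469]
contact_force: [-0.5, -0.1, 0.3]
grip_width: 0.0854
```

```bash
python3 -c "
from h import *
plan([.6788,-.1778,.022],-6.7)"
```

```text
t 3.0 tcp [ 0.6784 -0.1769  0.2313] yaw y -6.7 R [[-0.0, 0.993, -0.117], [0.0, -0.117, -0.993], [-1.0, -0.0, -0.0]] w 0.0854 F [-0.52 -0.05  0.28] j6 -0.205
shift cm [20.93  0.05  0.09] turn about tool x (deg) 0.0
```

Call:
{"name": "drive_tool", "arguments": {"rows": [[8.5,4,0,0,0],[8.5,8,0,0,0],[8.5,12,0,0,0],[8.5,15,0,0,0],[8.5,17.5,0,0,0],[8.5,19.5,0,0,0],[8.5,20.9,0,0,0],[8.5,20.9,0,0,0],[4.6,20.9,0,0,0],[4.6,20.9,0,0,0],[4.6,20.9,0,0,0],[3.5,20.9,0,0,0],[3.5,20.9,0,0,0],[3.0,20.9,0,0,0],[3.0,20.9,0,0,0],[3.0,20.9,0,0,0]], "newtons": 35}}

```text
clock: 4.6
tcp_pos: [0.6793, -0.178, 0.0234]
tcp_rot: [1.383, 1.569, -0.305]
contact_force: [-1.2, 0.6, 6.0]
grip_width: 0.0395
```

Call:
{"name": "drive_tool", "arguments": {"rows": [[3.0,-1,0,0,0],[3.0,-3,0,0,0],[3.0,-6,0,0,0],[3.0,-10,0,0,0],[3.0,-14,0,0,0],[3.0,-16,0,0,0],[3.0,-17,0,0,0],[3.0,-17,0,0,0]]}}

```text
clock: 5.4
tcp_pos: [0.679, -0.1779, 0.1934]
tcp_rot: [1.36, 1.569, -0.329]
contact_force: [-0.0, -0.1, -0.9]
grip_width: 0.0396
```

```bash
python3 -c "
from h import *
plan([.5309,.1047,.19],-4.1)
import cv2
im=[]
for n in('top','side'):
    p=capture(n);np.savez(n+'1.npz',**p);o=outline_of(p,'sensor')[:1]
    for d in o: print(n,d['conf'],d['uv'])
    c=p['color']; u,v=map(int,o[0]['uv']) if o else (256,192); v=min(max(v,60),324);u=min(max(u,80),432)
    im.append(cv2.resize(c[v-60:v+60,u-80:u+80],(400,300)))
cv2.imwrite('pics/b.png',np.hstack(im))
"
```

```text
t 5.4 tcp [ 0.679  -0.1779  0.1934] yaw y -6.73 R [[0.002, 0.993, -0.117], [-0.001, -0.117, -0.993], [-1.0, 0.002, 0.0]] w 0.0396 F [-0.03 -0.12 -0.93] j6 -0.205
shift cm [  0.3  -18.02 -26.33] turn about tool x (deg) -2.63
side 0.82 [280.9, 123.3]
```

View pics/b.png

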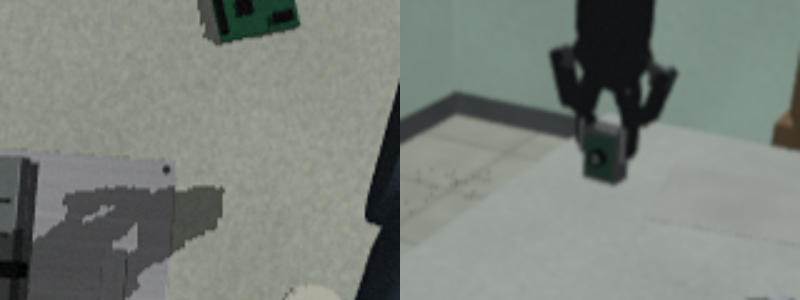

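Call:
{"name": "drive_tool", "arguments": {"rows": [[3.0,0,-1,-1.5,-2.6],[3.0,0.1,-3,-4.4,-2.6],[3.0,0.1,-5.5,-8,-2.6],[3.0,0.2,-8,-11.7,-2.6],[3.0,0.2,-10.5,-15.3,-2.6],[3.0,0.2,-13,-19,-2.6],[3.0,0.3,-15.5,-22.6,-2.6],[3.0,0.3,-17.2,-25.1,-2.6],[3.0,0.3,-18.0,-26.3,-2.6],[3.0,0.3,-18.0,-26.3,-2.6],[3.0,2,-18.0,-26.3,-2.6],[3.0,5,-18.0,-26.3,-2.6],[3.0,8,-18.0,-26.3,-2.6],[3.0,9.8,-18.0,-26.3,-2.6],[3.0,9.8,-18.0,-26.3,-2.6],[3.0,9.8,-18.0,-26.3,-2.6]]}}

```text
clock: 7.2
tcp_pos: [0.5315, 0.1037, 0.0945]
tcp_rot: [-0.712, 1.571, -2.356]
contact_force: [-0.3, -0.1, -1.7]
grip_width: 0.0395
```

```bash
python3 -c "
from h import *
plan([.5309,.1047,.0734],-4.1)
import cv2
im=[]
for n in('top','side'):
    p=capture(n);np.savez(n+'2.npz',**p)
    for q in('sensor','lens','rest'):
      for d in mark_of(p,q)[:1]: print(n,q,d['conf'],d['uv'])
    c=p['color']; u,v=(223,243) if n=='top' else (284,246)
    im.append(cv2.resize(c[v-50:v+50,u-50:u+50],(400,400),interpolation=cv2.INTER_CUBIC))
    # predicted pixels of the sensor origin, the bar centre
    for nm,X in(('tcp-base',list(read_state()['tcp_pos'][:2])+[read_state()['tcp_pos'][2]-.0234]),('rest',[.5309,.1047,.05])):
        y=p['K']@(p['R']@X+p['t']);print(n,nm,(y[:2]/y[2]).round(1))
cv2.imwrite('pics/c.png',np.hstack(im))
"
```

```text
t 7.2 tcp [0.5315 0.1037 0.0945] yaw y -4.18 R [[-0.0, 0.997, -0.073], [-0.0, -0.073, -0.997], [-1.0, -0.0, 0.0]] w 0.0395 F [-0.32 -0.09 -1.68] j6 0.18
shift cm [ 2.11 -0.06 -0.1 ] turn about tool x (deg) -0.08
top tcp-base [220.2 242. ]
top rest [220.8 242.2]
side sensor 0.86 [285.5, 242.2]
side lens 0.94 [279.9, 236.9]
side rest 0.71 [288.1, 248.0]
side tcp-base [285.2 241. ]
side rest [284.5 249. ]
```

View pics/c.png

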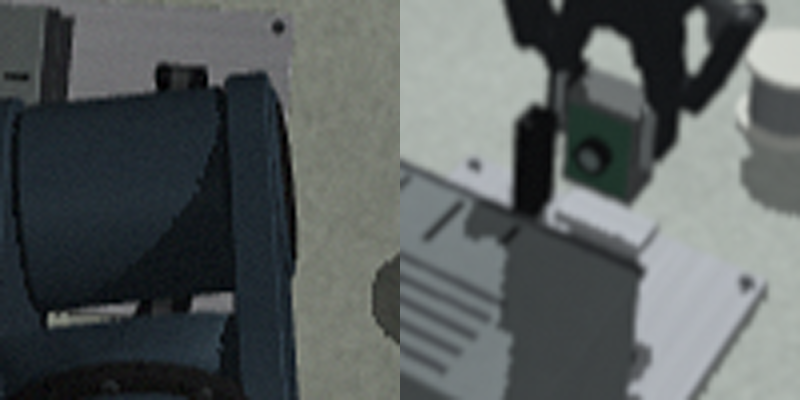

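```bash
cat > meas.py <<'E'
import numpy as np,sys
def jigpts(f,o=(.5290,.1045)):
    p=np.load(f);z=p["depth"];v,u=np.mgrid[:384,:512]
    X=(np.stack([u,v,np.ones_like(u)],-1)@np.linalg.inv(p["K"]).T*z[...,None]-p["t"])@p["R"]
    a=np.radians(-4.05);d=X[z>0]-[*o,0]
    return np.stack([d[:,0]*np.cos(a)+d[:,1]*np.sin(a),-d[:,0]*np.sin(a)+d[:,1]*np.cos(a),d[:,2]],1)*1000,p["color"][z>0].astype(int)
def show(f,zlo,zhi,**k):
    J,c=jigpts(f,**k);g=(c[:,1]>c[:,2]+12)&(abs(J[:,0])<40)&(abs(J[:,1])<40)
    G=J[g];print("board face n",len(G),"x",np.percentile(G[:,0],[1,50,99]).round(1),"y",np.percentile(G[:,1],[5,50,95]).round(1),"z",np.percentile(G[:,2],[1,50,99]).round(1))
    A=np.polyfit(G[:,0],G[:,1],1);print("face yaw rel jig deg",np.degrees(np.arctan(A[0])).round(2),"y at z slope",np.polyfit(G[:,2],G[:,1],1).round(3))
    t=(abs(J[:,0])<30)&(abs(J[:,1])<25)&(J[:,2]>zlo)&(J[:,2]<zhi);T=J[t];print("top n",len(T),np.percentile(T,[2,50,98],axis=0).round(1).tolist())
if __name__=="__main__": show(sys.argv[1],float(sys.argv[2]),float(sys.argv[3]))
E
python3 meas.py side2.npz 123 132; python3 -c "
from meas import *
J,c=jigpts('side0.npz')
t=(abs(J[:,2]-50)<2)&(abs(J[:,0])<40)&(abs(J[:,1])<30);print(np.percentile(J[t],[2,50,98],axis=0).round(1).tolist())"
```

```text
board face n 210 x [-13.9  -0.2  35.6] y [11.1 12.6 14.2] z [ 77.9 107.1 400. ]
face yaw rel jig deg -16.41 y at z slope [-0.159 28.797]
top n 226 [[-28.7, -12.3, 123.6], [2.9, 5.8, 128.0], [26.3, 13.0, 131.2]]
[[-24.3, -10.9, 48.1], [-0.4, 0.5, 50.0], [23.8, 10.9, 51.6]]
```

Call:
{"name": "drive_tool", "arguments": {"rows": [[3.0,0.7,0,-0.1,0],[3.0,1.3,0,-0.1,0],[3.0,1.7,0,-0.1,0],[3.0,1.9,0,-0.1,0],[3.0,2.0,0,-0.1,0],[3.0,2.05,0,-0.1,0],[3.0,2.05,0,-0.1,0]]}}

```text
clock: 8.3
tcp_pos: [0.531, 0.1055, 0.0739]
tcp_rot: [1.913, 1.571, 0.27]
contact_force: [-0.2, -0.5, -1.6]
grip_width: 0.0397
```

Call:
{"name": "drive_tool", "arguments": {"rows": [[3.0,0.05,0,0,0],[3.0,0.1,0,0,0],[3.0,0.1,0,0,0]]}}

```text
clock: 8.6
tcp_pos: [0.5311, 0.1055, 0.0733]
tcp_rot: [1.72, 1.57, 0.077]
contact_force: [-1.4, -0.6, 4.8]
grip_width: 0.0395
```

Call:
{"name": "drive_tool", "arguments": {"rows": [[4.1,0,0,0,0],[4.3,0,0,0,0],[4.6,0,0,0,0],[5.2,0,0,0,0],[6.5,0,0,0,0],[8.0,0,0,0,0],[8.5,0,0,0,0],[8.5,-2,0,0,0],[8.5,-5,0,0,0],[8.5,-9,0,0,0],[8.5,-13,0,0,0],[8.5,-15,0,0,0],[8.5,-16,0,0,0],[8.5,-16,0,0,0]]}}

```text
clock: 10.0
tcp_pos: [0.5312, 0.1055, 0.2335]
tcp_rot: [1.755, 1.569, 0.113]
contact_force: [-0.1, 0.3, -0.4]
grip_width: 0.0849
```

```bash
python3 -c "
from h import *
import cv2
p=capture('side');np.savez('side3.npz',**p)
cv2.imwrite('pics/d.png',cv2.resize(p['color'][196:296,224:344],(720,600),interpolation=cv2.INTER_CUBIC))
u=np.array([-np.sin(np.radians(-4.05)),np.cos(np.radians(-4.05))])
h=np.array([.5309,.1047])+.0795*u;print('handle',h)
plan([*h,.235],-4.1)
from meas import *
J,c=jigpts('side3.npz')
t=(abs(J[:,0])<40)&(abs(J[:,1])<25)&(abs(J[:,2]-106)<2.5);print('top',t.sum(),np.percentile(J[t],[3,50,97],axis=0).round(1).tolist())
g=(abs(J[:,0])<40)&(abs(J[:,1])<25)&(J[:,2]>55)&(J[:,2]<103)&(c[:,1]>c[:,2]+10);print('face',g.sum(),np.percentile(J[g],[3,50,97],axis=0).round(1).tolist(),np.polyfit(J[g][:,0],J[g][:,1],1))
t=(abs(J[:,0])<40)&(abs(J[:,1]-79)<15)&(J[:,2]>120)&(J[:,2]<166.5);print('handle',np.percentile(J[t],[3,50,97],axis=0).round(1).tolist())
"
```

```text
handle [0.53651485 0.18400147]
t 10.05 tcp [0.5307 0.1054 0.2322] yaw y -4.13 R [[-0.001, 0.997, -0.072], [-0.0, -0.072, -0.997], [-1.0, -0.001, 0.0]] w 0.085 F [-0.23  0.08 -0.82] j6 0.182
shift cm [-0.29  0.01 -7.88] turn about tool x (deg) -0.03
top 181 [[-17.4, -10.8, 104.1], [0.8, 2.5, 106.0], [20.5, 13.3, 107.5]]
face 200 [[-14.1, 12.3, 56.3], [-0.9, 13.8, 84.7], [17.4, 16.0, 99.4]] [9.61812017e-04 1.39088022e+01]
handle [[-6.7, 72.0, 121.8], [-3.3, 86.8, 147.9], [6.6, 89.2, 166.2]]
```

View pics/d.png

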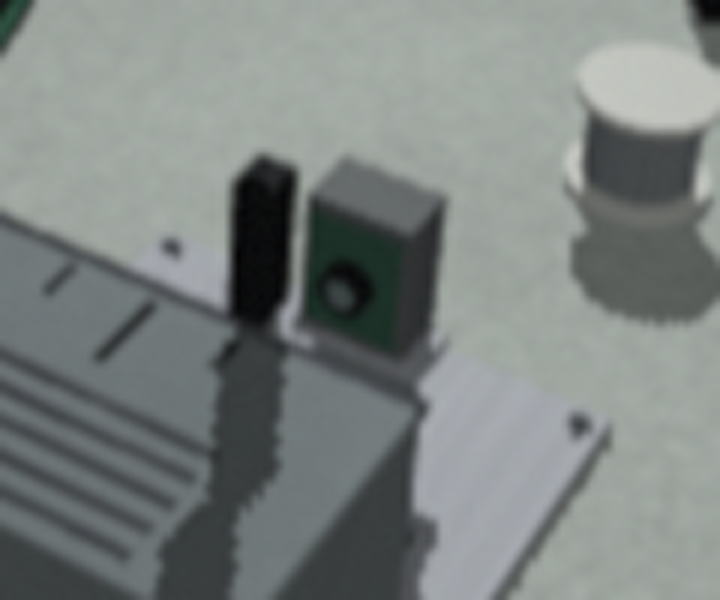

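Call:
{"name": "drive_tool", "arguments": {"rows": [[8.5,0,0,-2,0],[8.5,0,0,-5,0],[8.5,0,0,-7,0],[8.5,0,0,-7.9,0],[8.5,0,0,-7.9,0],[8.5,3,0,-7.9,0],[8.5,6,0,-7.9,0],[8.5,8.5,0,-7.9,0],[8.5,9.9,0,-7.9,0],[8.5,9.9,0,-7.9,0],[3,9.9,0,-7.9,0],[3,9.9,0,-7.9,0],[2,9.9,0,-7.9,0],[2,9.9,0,-7.9,0],[0.5,9.9,0,-7.9,0],[0.5,9.9,0,-7.9,0],[0.5,9.9,0,-7.9,0],[0.5,9.9,0,-7.9,0]], "newtons": 50}}

```text
clock: 11.85
tcp_pos: [0.5366, 0.1843, 0.1343]
tcp_rot: [1.985, 1.571, 0.342]
contact_force: [-3.2, -0.6, 5.9]
grip_width: 0.0132
```

Call:
{"name": "drive_tool", "arguments": {"rows": [[0.5,0,0.4,0,0],[0.5,0,1.0,0,0],[0.5,0,1.6,0,0],[0.5,0,2.2,0,0],[0.5,0,2.7,0,0],[0.5,0,3.0,0,0],[0.5,0,3.0,0,0],[0.5,0,3.0,0,0],[0.5,0,3.0,0,0]]}}

```text
clock: 12.75
tcp_pos: [0.5661, 0.1823, 0.1343]
tcp_rot: [-1.54, 1.57, 3.1]
contact_force: [-6.0, -1.0, 7.7]
grip_width: 0.0135
```

```bash
python3 -c "
from h import *
import cv2
plan([.5665,.1819,.134],-4.1)
p=capture('side');np.savez('side4.npz',**p)
cv2.imwrite('pics/e.png',cv2.resize(p['color'][186:296,214:344],(780,600),interpolation=cv2.INTER_CUBIC))
from meas import *
J,c=jigpts('side4.npz')
for lo,hi in((115,128),(118,135)):
  t=(abs(J[:,0]-25)<35)&(abs(J[:,1]-82)<16)&(J[:,2]>lo)&(J[:,2]<hi);print('handle',t.sum(),np.percentile(J[t],[3,50,97],axis=0).round(1).tolist())
t=(abs(J[:,0])<40)&(abs(J[:,1])<25)&(abs(J[:,2]-106)<2.5);print('top',t.sum(),np.percentile(J[t],[3,50,97],axis=0).round(1).tolist())
g=(abs(J[:,0])<40)&(abs(J[:,1])<25)&(J[:,2]>55)&(J[:,2]<103)&(c[:,1]>c[:,2]+10);print('face',g.sum(),np.percentile(J[g],[3,50,97],axis=0).round(1).tolist(),np.polyfit(J[g][:,0],J[g][:,1],1))
J,c=jigpts('side3.npz')
t=(abs(J[:,0]-25)<35)&(abs(J[:,1]-82)<16)&(J[:,2]>115)&(J[:,2]<128);print('handle before',t.sum(),np.percentile(J[t],[3,50,97],axis=0).round(1).tolist())
"
```

```text
t 12.75 tcp [0.5661 0.1823 0.1343] yaw y -4.12 R [[-0.001, 0.997, -0.072], [0.0, -0.072, -0.997], [-1.0, -0.001, 0.0]] w 0.0135 F [-6.01 -0.96  7.73] j6 0.305
shift cm [0.03 0.04 0.03] turn about tool x (deg) -0.02
handle 54 [[24.2, 74.3, 115.8], [26.6, 87.5, 121.2], [37.5, 89.1, 127.6]]
handle 66 [[24.2, 76.7, 118.9], [28.7, 87.6, 125.8], [37.8, 89.1, 134.5]]
top 181 [[-17.0, -11.8, 104.1], [1.1, 2.1, 106.1], [20.6, 13.5, 107.7]]
face 211 [[-14.4, 12.2, 56.2], [-1.1, 13.8, 83.5], [17.5, 16.1, 99.1]] [ 0.02453924 13.99054951]
handle before 59 [[-6.7, 71.6, 115.9], [-4.8, 87.2, 122.0], [5.4, 88.9, 127.5]]
```

View pics/e.png

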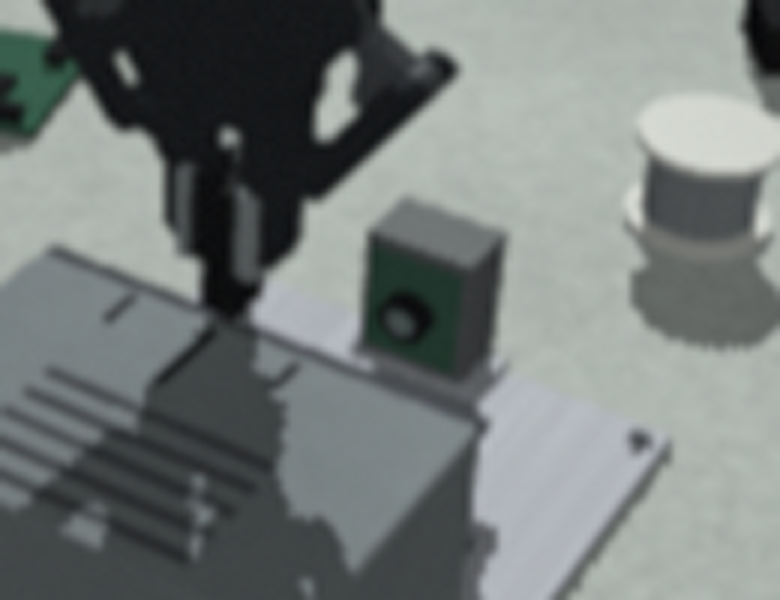

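Call:
{"name": "drive_tool", "arguments": {"rows": [[0.5,0,0,0,0],[0.5,0,0,0,0],[0.5,0,0,0,0],[0.5,0,0,0,0],[0.5,0,0,0,0]]}}

```text
clock: 13.3
tcp_pos: [0.5661, 0.1822, 0.1343]
tcp_rot: [-1.568, 1.57, 3.073]
contact_force: [-5.6, 0.2, 7.6]
grip_width: 0.0132
```

```bash
python3 -c "
from h import *
plan([.5665,.1819,.134],-4.1);print(finish_job())"
```

```text
t 13.3 tcp [0.5661 0.1822 0.1343] yaw y -4.12 R [[-0.001, 0.997, -0.072], [0.0, -0.072, -0.997], [-1.0, -0.001, 0.0]] w 0.0132 F [-5.62  0.16  7.63] j6 0.305
shift cm [0.03 0.04 0.03] turn about tool x (deg) -0.02
the job is handed in; nothing more can be done
None
```

I set the sensor block down on the narrow bar with its lens to the lamp window and let go. I then pinched the shutter handle from above, slid it to half travel and handed the job in at 13.3 s with the gripper still holding it. `finish_job` reports no verdict, so the checks below are my own.

- **Sensor:** the last side-camera depth picture shows it about 1 mm off centre each way and square within about 1.5°. Its top is at 106 mm, as expected for a block standing on the bar.
- **Shutter:** the handle's edges moved about 31 mm and its centre sits at about 30.9 mm. The spring pulls back with about 5.6 to 6 N, close to the 6 N expected at half travel.
- **Disagreements:** the two cameras differed by about 4 mm in world x. I used the average for positions and relative moves for the placing. The wrist also reads about 7.6 N vertically while gripping the handle; I put this down to the pads swinging as they close, and did not check it.
- **Bystanders:** I did not measure them again. The spool and board looked undisturbed in the last pictures, where they showed. The knob box was not in those crops, but the arm never went low near it.

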